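Uncap a specimen carrier and seat it in the inspection stand

TASK

Lift the grey cap straight up off the specimen carrier's post, leaving the carrier where it stands, and stand the cap upright, open end down, on the middle of the square rubber mat. Then take the carrier by its post, set it on the base of the inspection stand and slide it, long end of the foot first, under the retaining block until it is fully home against the stop at the back of the pocket. Tilt the hand so that it does not push against the lamp head that hangs over the pocket, and leave everything else where it is.

Things in the scene. Friction and masses are not known exactly. Their poses are not given: they have to be found in the camera images.
- stand: Fixed aluminium inspection stand. Origin: underside (bench level), below the carrier's post when the carrier is fully home; +x is the slide-in direction (roughly to the robot's right), z up. Base plate 6 mm thick, x -50 to +95 mm, y -50 to +50 mm. Column behind the retaining block, x +64 to +92 mm, 36 mm wide.
- pocket_mouth (a point): Middle of the pocket's mouth, on the base plate's top (6 mm above the bench), 20 mm along the stand's +x from its origin; axes as the stand's. The retaining block reaches 42 mm back from here, 88 mm wide, top 29 mm above the bench. Pocket under it: 48 mm wide, 11 mm high, stop 30 mm behind this point. Two flared guides, 11 mm high, stand on the base up to 16 mm before the mouth.
- lamp_head (a point): Front lower edge, middle, of the lamp head (white, 50 mm wide) that hangs over the pocket: 203 mm above the bench, 28 mm along the stand's -x from its origin. The head reaches from here back to the column. A hand held upright over the seated post hits it; one leaning back towards the stand's -x by about 40 degrees clears it.
- carrier: Loose carrier, 0.12 to 0.22 kg: dark steel foot plate 80 x 44 x 8 mm, aluminium post 16 (x) by 14 (y) mm, 8 to 70 mm above the underside. Origin: foot's underside below the post's centre; foot x -30 to +50 mm; +x the long end (at first roughly to the robot's right). Fully home: origin 6 mm above the stand's, axes alike.
- cap: Loose plain grey plastic cap, 30 to 56 g: round sleeve 32 mm outside, 26 mm inside, 67 mm tall, closed at the top, open below. Origin: centre of its lower rim; z up along its axis. At the start it stands loosely over the carrier's post, rim on the foot plate 8 mm above the bench; it must rise 62 mm to clear the post.
- mat: Fixed square black rubber mat, 90 x 90 x 3 mm, on the bench. Origin: centre of its underside; the top is 3 mm above the bench.
- tape_roll: Bystander, not to be disturbed: a white tape roll lying flat, 54 mm across, 12 mm high. Origin: centre of its underside as it stands.
- clamp_block: Bystander, not to be disturbed: a small aluminium cross clamp with a black thumb screw, 22 x 52 x 22 mm. Origin: centre of its underside as it stands.
- battery: Bystander, not to be disturbed: a small cylindrical battery lying down, 14 x 50 mm. Origin: centre of its underside as it stands.
- nose_cone: Bystander, not to be disturbed: a small white stepped cone standing up, 20 mm across, 34 mm high. Origin: centre of its underside as it stands.
- glue_bottle: Bystander, not to be disturbed: a small white bottle, 28 mm across, 62 mm high. Origin: centre of its underside as it stands.

How it is judged:
On the way, in this order (a step that is already met when the one before it is completed fails the run):
1. the cap is off the post and the carrier still stands where it was (distance between cap and carrier above 0.075 m and distance of carrier from where it was at the start of the episode below 0.015 m), for 0.1 s.
2. the carrier stands on the stand's base with the long end of its foot entering the pocket (x of carrier in the frame of stand between -0.025 and 0.003 m and y of carrier in the frame of stand between -0.005 and 0.005 m and z of carrier in the frame of stand between 0.003 and 0.01 m), for 0.05 s.
At the end, for the whole second after the job is handed in: The carrier is fully home in the pocket (its origin within 3.5 mm of the stop position along the slide, within 4 mm across, flat on the base, in line within 0.09 rad) and the cap stands upright, open end down, on the mat, its axis within 35 mm of the mat's centre; both at rest and released (x of carrier in the frame of stand between -0.0035 and 0.003 m and y of carrier in the frame of stand between -0.004 and 0.004 m and z of carrier in the frame of stand between 0.004 and 0.0085 m and angle between the x axis of carrier and the x axis of stand, either way round below 0.09 rad and angle between carrier's own z axis and vertical below 0.06 rad and horizontal distance between cap and mat below 0.035 m and height (world z) of cap below 0.006 m and angle between cap's own z axis and vertical below 0.1 rad and linear speed of each of carrier, cap below 0.01 m/s); the robot touches nothing.
It fails at once if the carrier is dragged or lifted more than 20 mm while the cap is still over its post (distance of carrier from where it was at the start of the episode above 0.02 m and distance between cap and carrier below 0.055 m).
It fails at once if the robot pushes against the inspection stand with more than 25 N (contact force between any of the arm, the fingers and stand above 25 N).
It fails at once if a bystander is moved more than 25 mm (distance of any of tape_roll, clamp_block, battery, nose_cone, glue_bottle from where it was at the start of the episode above 0.025 m).
It also fails if it takes over 70 s, if anything falls off the work surface, if the arm or the gripper's body presses on something with over 40 N, if the wrist force passes 120 N, or if a joint passes its speed limit or range.

ROBOT

A 6-joint arm with a two-finger parallel gripper is mounted at the origin on a cart in front of the work surface, level with it; the furniture and walls round the work are solid. World frame = base frame: x ahead of the robot, y to its left, z up, the work surface at z = 0. Lengths are in m, angles in rad, forces in N, time in s.
With the tool pointing down it reaches from about 0.35 to 0.975 m from the base axis. Payload 4.9 kg.
Tool frame: the origin (TCP) lies at the very end of the fingers, on their centre line; the grasp point (between the pads) lies 19 mm behind it; z points along the fingers, y is the line along which they close (so a half turn about z gives the same grasp; the last joint's range is limited). The gripper opens to 85 mm and grips with 20 to 120 N. Pads are 22 mm wide; open, the fingers measure 114 mm over their backs; the gripper's body (76 mm by 85 mm) begins 54 mm behind the grasp point. The pads swing forward as they close: fully open they stand 13 mm farther back than shut.
Start: joints at [1.145, 0.053, 1.613, -0, 1.476, -0.119], TCP at [0.189, 0.596, 0.231] pointing down, gripper open.
Joint ranges: [-3.01, 3.01], [-1.01, 2.22], [0.06, 2.58], [-1.02, 4.17], [0.09, 2.62], [-3.14, 3.14]. Speed limits (rad/s): [2.57, 2.57, 3.14, 3.14, 3.14, 3.14].

INTERFACE

Orientations are given as a unit quaternion [w, x, y, z].
In Python, from plant import manip, vision, order gives the robot as it stands.
- The arm moves only by the tool play_rows, never from a script. Its argument "steps" is a list that holds one entry, the list of rows, each a list of 6 numbers: the shift along the tool's x, y, z in mm, then the turn, a rotation vector about the tool's x, y, z in degrees. A call has 1 to 12 rows; each row is the pose to reach, as a shift and turn from the pose commanded when the call began, along the tool's axes at that moment; what a row does not reach only later rows make up. A row lasts 1/12 s, in which the tool goes at most 41.7 mm and 7.16 degrees, less where a joint would pass 70% of its speed; a pose out of reach is approached as far as the arm can. A call with a gripper value outside its range is refused whole. "claw" is the gripper's target within -1 to 1 (fully open at 1, half-way at 0, shut at -1), set as the call begins (left out, the last holds). The fingers move at their own pace and stop on an object; the grip force is fixed at half the most. Time passes only in rows, so rows that repeat a pose let the fingers close. It gives the time, the measured TCP pose, the force, the opening and the grip force at its end, in the units of the state.
- manip.state(): the state, without advancing time (a new reading comes with each control period).
- vision.grab_frame(name): name is "side" or "top"; returns (picture, depth): 420x560x3 uint8, blue, green, red; 420x560 float32, m along the optical axis (not along the pixel's ray), 0 where there is no reading.
- vision.camera_info(name): a dict with "K" (3x3 intrinsics, pixels), "eye" and "orientation" of the camera in the world. Camera axes: x right, y down, z forward; pixel columns grow to the right and rows downward; lengths in m; the calibration is good to about 2 mm. A picture is of the moment at which its call begins. camera_info takes no time and is no camera call.
- order.job_done(): hands the job in; it is judged then, once.
The state is a dict: "time": time; "joint_pos": joint angles; "joint_vel": joint speeds; "joint_efforts": joint torques, N m; "tool_pos": TCP position; "tool_rot": TCP orientation; "contact_force": force on the tool from outside, world axes, zero at the start; "ft_torque": the same for the moment, N m; "gripper_width": opening from 0.0 (shut) to 1.0 (fully open); "grasp_force": force on a finger pad.
Only numpy, scipy, OpenCV 4.12 (cv2) and the standard library are available. Lean on these libraries where they do the work, as an engineer would, in place of code of your own. Each camera call takes 0.05 s, during which the arm holds its last target. There are 200 camera calls.

## Working session

There is one attempt and no reset: what is moved stays moved. The work goes in short steps, Python scripts to look and compute and a tool call to move; the robot and the scene stay as the last step left them, time stands still between calls to the robot, and variables do not carry over. Pictures are saved under pics/ and viewed, at most 13 in all, crops included, and the job is handed in when it is done.

Besides the shell and the picture viewer there is one more tool, called after ">>>" by a JSON object that holds its "method" and its "body". play_rows: Moves the arm, as the interface text tells. Its arguments: {"type":"object","properties":{"steps":{"type":"array"},"claw":{"type":"number"}},"required":["steps"]}

```bash
mkdir -p pics; cat > h.py <<'E'
import numpy as np, cv2
from scipy.spatial.transform import Rotation as R
from plant import manip, vision, order
def rot(q): return R.from_quat([q[1],q[2],q[3],q[0]])
def cam(n):
    c=vision.camera_info(n); return np.array(c["K"]),np.array(c["eye"]),c["orientation"]
def getR(o):
    o=np.array(o); return o if o.shape==(3,3) else rot(o).as_matrix()
def cloud(n,d):
    K,e,o=cam(n); v,u=np.mgrid[:d.shape[0],:d.shape[1]]
    p=np.stack([(u-K[0,2])/K[0,0]*d,(v-K[1,2])/K[1,1]*d,d],-1)
    return p@getR(o).T+e
def px(n,P):
    K,e,o=cam(n); q=(np.asarray(P)-e)@getR(o); q=q@K.T; return q[...,:2]/q[...,2:]
E
python3 - <<'E'
from h import *
for n in("top","side"):
    p,d=vision.grab_frame(n); cv2.imwrite(f"pics/{n}0.png",p); np.save(n+"0.npy",d); print(vision.camera_info(n))
s=manip.state(); print(s)
E
```

```text
{'K': array([[405.44963179,   0.        , 277.61412387],
       [  0.        , 405.44963179, 210.47328215],
       [  0.        ,   0.        ,   1.        ]]), 'eye': array([0.30774803, 0.01794595, 1.05348185]), 'orientation': array([-0.08032278,  0.73209743, -0.67270672,  0.07104421])}
{'K': array([[500.91599822,   0.        , 275.96987678],
       [  0.        , 500.91599822, 213.72528929],
       [  0.        ,   0.        ,   1.        ]]), 'eye': array([ 0.25973343, -0.83456215,  0.62745625]), 'orientation': array([-0.50836264,  0.84868965, -0.1239195 ,  0.07705362])}
{'time': 0.1, 'joint_pos': array([ 1.14502611e+00,  5.32941287e-02,  1.61417819e+00, -1.88278473e-06,
        1.47604488e+00, -1.18997313e-01]), 'joint_vel': array([-0.0008586 , -0.00063936, -0.00203343,  0.00109287, -0.00094402,
       -0.00075381]), 'joint_efforts': array([-1.90194878e-04, -3.94899130e+01, -3.71365178e+01, -1.32128957e-04,
        3.86437910e-03, -8.82571584e-06]), 'tool_pos': array([0.18849494, 0.59528438, 0.2301711 ]), 'tool_rot': array([-2.57975016e-04,  1.52785536e-01,  9.88258900e-01, -9.27045096e-04]), 'contact_force': array([-0.5553385 , -0.45062511, -0.53774933]), 'ft_torque': array([-0.0247298 ,  0.00316661, -0.01673563]), 'grasp_force': 0.0, 'gripper_width': 1.0002840618002282}
```

View pics/top0.png

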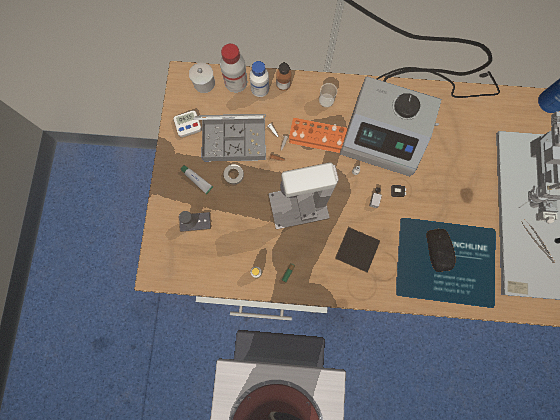

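View pics/side0.png

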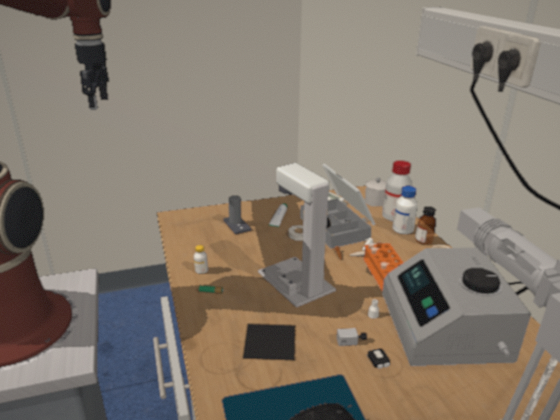

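The top view shows the carrier with its cap at (195,220), the stand at (300,200) and the mat at (357,250). In the side view they are at (237,215), (300,240) and (270,341). I'll zoom in and use the depth data.

```bash
python3 - <<'E'
from h import *
p=cv2.imread("pics/top0.png"); s=cv2.imread("pics/side0.png")
a=cv2.resize(p[165:275,170:390],(800,400),interpolation=cv2.INTER_CUBIC)
b=cv2.resize(s[180:310,215:345],(400,400),interpolation=cv2.INTER_CUBIC)
cv2.imwrite("pics/c1.png",a); cv2.imwrite("pics/c2.png",b)
d=np.load("top0.npy");C=cloud("top",d);ds=np.load("side0.npy");S=cloud("side",ds)
def box(M,img): return cv2.minAreaRect(M[:, :2].astype(np.float32))
# mat: dark pixels near (357,250)
g=p.max(2); m=np.zeros_like(g); m[220:280,325:390]=(g[220:280,325:390]<45)
print("mat",box(C[(m>0)],0), C[m>0][:,2].mean())
for n,X in(("top",C),("side",S)):
    ok=(X[...,0]>.25)&(X[...,0]<.75)&(abs(X[...,1])<.4)
    f=X[ok]
    near=f[(f[:,1]>.1)&(f[:,1]<.3)&(f[:,0]<.5)]
    cap=near[(near[:,2]>.06)&(near[:,2]<.1)]; print(n,"captop",cap[cap[:,2]>.07].mean(0),len(cap),box(cap,0))
    ft=near[(near[:,2]>.005)&(near[:,2]<.012)]; print("foot",box(ft,0),len(ft))
    st=f[(f[:,1]>-.12)&(f[:,1]<.06)]
    for lo,hi in((.004,.009),(.025,.032),(.19,.4)):
        q=st[(st[:,2]>lo)&(st[:,2]<hi)]
        if len(q)>5: print(lo,len(q),box(q,0),q.mean(0),q.max(0))
E
```

```text
mat ((0.3963225483894348, -0.19959603250026703), (0.0, 0.0), 0.0) 0.006928337963935549
top captop [0.48485    0.26658572 0.0748768 ] 140 ((0.48466309905052185, 0.26628434658050537), (0.030778860673308372, 0.028822410851716995), 89.43215942382812)
foot ((0.4037381410598755, 0.1995551586151123), (0.19340746104717255, 0.19357921183109283), 0.6192642450332642) 255
0.004 953 ((0.5299234390258789, -0.02940477430820465), (0.1800747811794281, 0.4388941824436188), 89.19200897216797) [0.55298666 0.00291347 0.00602676] [0.74942567 0.05999792 0.00896118]
0.025 427 ((0.6381062269210815, -0.06224433332681656), (0.23488456010818481, 0.13466495275497437), 9.716541290283203) [ 0.56894776 -0.03490031  0.02844027] [0.74860335 0.02187021 0.03197382]
0.19 1451 ((0.5566937923431396, -0.021561361849308014), (0.050458502024412155, 0.11975078284740448), 16.61587142944336) [ 0.55297076 -0.02160841  0.24877219] [0.59510779 0.03669148 0.25682606]
side captop [0.48395131 0.26269176 0.07458998] 125 ((0.484430193901062, 0.2650170922279358), (0.03262647986412048, 0.030771616846323013), 55.918724060058594)
foot ((0.4286794662475586, 0.20139732956886292), (0.18812307715415955, 0.07790469378232956), 45.39900588989258) 165
0.004 1106 ((0.5475274324417114, -0.028145283460617065), (0.40123695135116577, 0.175243079662323), 1.8703689575195312) [ 0.5511902  -0.01241823  0.00643332] [0.74537775 0.0599296  0.0089803 ]
0.025 411 ((0.6333458423614502, -0.06356477737426758), (0.2269415259361267, 0.13801944255828857), 11.868243217468262) [ 0.5688964  -0.04411984  0.02903815] [0.73019833 0.02730637 0.031949  ]
0.19 1821 ((0.5552272200584412, -0.028639256954193115), (0.05130653828382492, 0.11318741738796234), 16.94980239868164) [ 0.55227918 -0.04750032  0.23533538] [0.5935192  0.02870239 0.25517413]
```

View pics/c1.png

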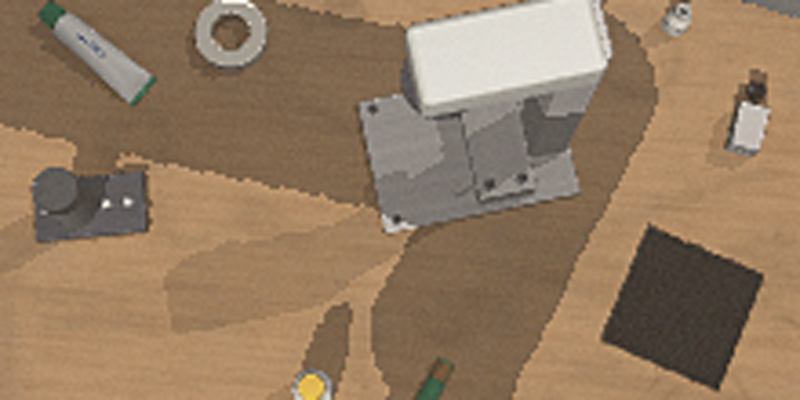

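View pics/c2.png

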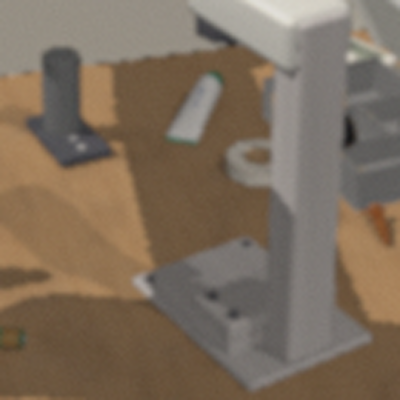

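```bash
cat >> h.py <<'E'
def ray(n,uv,z):
    K,e,o=cam(n); uv=np.atleast_2d(uv).astype(float)
    r=np.c_[(uv-K[:2,2])/K[0,0],np.ones(len(uv))]@getR(o).T
    return e+r*((z-e[2])/r[:,2])[:,None]
E
python3 - <<'E'
from h import *
np.set_printoptions(precision=4,suppress=True)
c1=lambda a:(np.array(a)+.5)/3.63636-.5+[170,165]
c2=lambda a:(np.array(a)+.5)/(400/130)-.5+[215,180]
b=ray("top",c1([(360,102),(388,232),(580,190)]),.006);print("base",b)
b2=ray("side",c2([(135,280),(250,237),(250,388),(372,340)]),.006);print("base side",b2)
f=ray("top",c1([(35,242),(148,228),(147,172)]),.008);print("foot",f)
f2=ray("side",c2([(67,164),(114,152),(27,120)]),.008);print("foot side",f2)
print("cap",ray("top",c1([55,190]),.075), ray("side",c2([62,57]),.075))
m=ray("top",c1([(650,224),(764,274),(719,390),(603,340)]),.003);print("mat",m,m.mean(0))
for nm,q in(("base",b[2]-b[1]),("basel",b[0]-b[1]),("bside",b2[2]-b2[0]),("foot",f[1]-f[0]),("footr",f[2]-f[1]),("mat",m[1]-m[0])):print(nm,np.linalg.norm(q),np.degrees(np.arctan2(q[1],q[0])))
# depth-based rectangle of lamp head top
for n in("top","side"):
    X=cloud(n,np.load(n+"0.npy"));k=(abs(X[...,2]-.253)<.006)&(abs(X[...,1])<.15)&(abs(X[...,0]-.55)<.12)
    print(n,cv2.minAreaRect(X[k][:,:2].astype(np.float32)),np.median(X[k][:,2]))
E
```

```text
base [[ 0.5816  0.0696  0.006 ]
 [ 0.4869  0.0408  0.006 ]
 [ 0.5293 -0.0951  0.006 ]]
base side [[ 0.4863  0.0377  0.006 ]
 [ 0.5821  0.0674  0.006 ]
 [ 0.5254 -0.0992  0.006 ]
 [ 0.6196 -0.0744  0.006 ]]
foot [[0.4579 0.2929 0.008 ]
 [0.4749 0.2131 0.008 ]
 [0.5158 0.2188 0.008 ]]
foot side [[0.4756 0.206  0.008 ]
 [0.5162 0.2141 0.008 ]
 [0.4597 0.2866 0.008 ]]
cap [[0.4848 0.2666 0.075 ]] [[0.4863 0.2616 0.075 ]]
mat [[ 0.5092 -0.1473  0.003 ]
 [ 0.4797 -0.2304  0.003 ]
 [ 0.3945 -0.2014  0.003 ]
 [ 0.4227 -0.118   0.003 ]] [ 0.4515 -0.1743  0.003 ]
base 0.1424070090802413 -72.6666136352213
basel 0.09895539786105416 16.897096859418056
bside 0.14237345254602107 -74.08162100872077
foot 0.08152047728477108 -77.983776581409
footr 0.04128244566666656 7.90136861713449
mat 0.08822348746477096 -109.53609721339136
top ((0.5576224327087402, -0.023775272071361542), (0.04994498938322067, 0.11324145644903183), 16.615873336791992) 0.25221248075146396
side ((0.5558590292930603, -0.02822817489504814), (0.050103962421417236, 0.11291903257369995), 17.15372657775879) 0.2530516698605071
```

Estimates: cap and carrier at about (.485,.264) with yaw −79°, stand origin at about (.548,.006) with yaw −73.3°, mat at about (.451,−.176). First I'll go over the cap with the hand vertical.

```bash
cat >> h.py <<'E'
np.set_printoptions(precision=4,suppress=True)
def go(pos,Rt=None,cur=None):
    s=manip.state(); p0=s["tool_pos"]; R0=rot(s["tool_rot"])
    Rt=R0 if Rt is None else Rt
    print("row",np.round(np.r_[R0.inv().apply(np.array(pos)-p0)*1e3,np.degrees((R0.inv()*Rt).as_rotvec())],1))
def tool(yaw,tilt):
    """hand leaning back by tilt from the direction yaw (deg); closing axis horizontal, across yaw"""
    y=np.radians(yaw);t=np.radians(tilt)
    z=np.array([np.cos(y)*np.sin(t),np.sin(y)*np.sin(t),-np.cos(t)]); cy=np.array([-np.sin(y),np.cos(y),0])
    return R.from_matrix(np.c_[np.cross(cy,z),cy,z]), R.from_matrix(np.c_[np.cross(-cy,z),-cy,z])
E
python3 - <<'E'
from h import *
V=R.from_matrix(np.array([[-.953,.302,0],[.302,.953,0],[0,0,-1]]).T)
go([.485,.264,.15]); go([.485,.264,.15],R.from_quat([.15279,.98826,0,0]))
E
```

```text
row [-382.7 -226.1   80.5    0.     0.     0. ]
row [-382.7 -226.1   80.5   -0.1   -0.     0. ]
```

>>> {"method": "play_rows", "body": {"steps": [[[-100, -60, 20, 0, 0, 0], [-383, -226, 80, 0, 0, 0], [-383, -226, 80, 0, 0, 0], [-383, -226, 80, 0, 0, 0], [-383, -226, 80, 0, 0, 0], [-383, -226, 80, 0, 0, 0], [-383, -226, 80, 0, 0, 0], [-383, -226, 80, 0, 0, 0], [-383, -226, 80, 0, 0, 0], [-383, -226, 80, 0, 0, 0], [-383, -226, 80, 0, 0, 0], [-383, -226, 80, 0, 0, 0]]], "claw": 1}}

```text
time: 1.1
tool_pos: [0.4879, 0.26, 0.1494]
tool_rot: [-0.0, 0.156, 0.988, -0.002]
contact_force: [0.1, -1.0, -0.1]
gripper_width: 1.001
grasp_force: 0.0
```

```bash
python3 - <<'E'
from h import *
im=[]
for n in("top","side"):
    p,d=vision.grab_frame(n)
    s=manip.state();t=s["tool_pos"];Rt=rot(s["tool_rot"])
    for q,c in((t,(0,0,255)),(t*[1,1,0]+[0,0,.075],(0,255,255))):
        u=px(n,q);cv2.drawMarker(p,tuple(int(round(x)) for x in u),c,cv2.MARKER_CROSS,5,1)
    u=px(n,t).astype(int); c=p[max(u[1]-50,0):u[1]+50,max(u[0]-50,0):u[0]+50]
    im.append(cv2.resize(c,(400,400),interpolation=cv2.INTER_NEAREST))
cv2.imwrite("pics/g1.png",np.hstack(im)); print(t); go([.485,.264,.031])
E
```

```text
[0.4857 0.2636 0.1504]
row [  0.5   0.3 119.4   0.    0.    0. ]
```

View pics/g1.png

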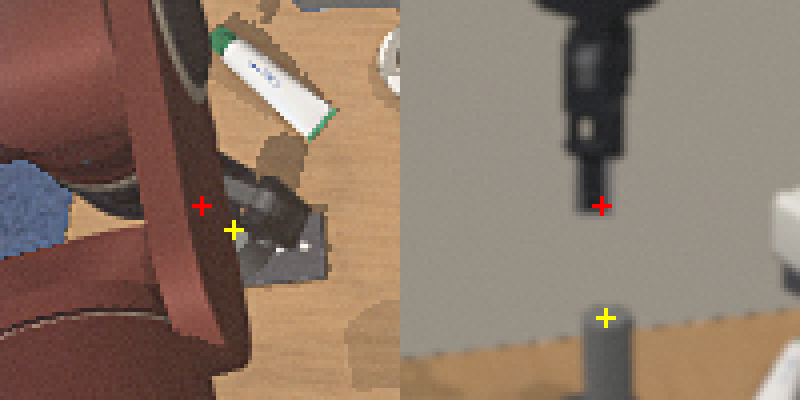

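The marker in the side view sits on the cap top at (606,318), so the hand is aligned; I'll descend and close.

>>> {"method": "play_rows", "body": {"steps": [[[0, 0, 30, 0, 0, 0], [0, 0, 60, 0, 0, 0], [0, 0, 90, 0, 0, 0], [0, 0, 114, 0, 0, 0], [0, 0, 114, 0, 0, 0], [0, 0, 114, 0, 0, 0], [0, 0, 114, 0, 0, 0]]], "claw": 1}}

```text
time: 1.78
tool_pos: [0.4862, 0.2659, 0.0391]
tool_rot: [0.001, 0.152, 0.988, 0.001]
contact_force: [0.0, 0.4, 0.1]
gripper_width: 1.005
grasp_force: 0.0
```

>>> {"method": "play_rows", "body": {"steps": [[[0, 0, 0, 0, 0, 0], [0, 0, 0, 0, 0, 0], [0, 0, 0, 0, 0, 0], [0, 0, 0, 0, 0, 0], [0, 0, 0, 0, 0, 0], [0, 0, 0, 0, 0, 0], [0, 0, 0, 0, 0, 0], [0, 0, 0, 0, 0, 0], [0, 0, 0, 0, 0, 0], [0, 0, 0, 0, 0, 0]]], "claw": -1}}

```text
time: 2.62
tool_pos: [0.4863, 0.2649, 0.0383]
tool_rot: [0.001, 0.153, 0.988, 0.0]
contact_force: [-1.4, -0.5, 6.4]
gripper_width: 0.353
grasp_force: 59.2
```

>>> {"method": "play_rows", "body": {"steps": [[[0, 0, -10, 0, 0, 0], [0, 0, -22, 0, 0, 0], [0, 0, -36, 0, 0, 0], [0, 0, -50, 0, 0, 0], [0, 0, -64, 0, 0, 0], [0, 0, -78, 0, 0, 0], [0, 0, -92, 0, 0, 0], [0, 0, -100, 0, 0, 0], [0, 0, -100, 0, 0, 0], [0, 0, -100, 0, 0, 0]]]}}

```text
time: 3.45
tool_pos: [0.4858, 0.2647, 0.1379]
tool_rot: [0.001, 0.153, 0.988, 0.0]
contact_force: [0.1, -0.4, -1.1]
gripper_width: 0.354
grasp_force: 59.3
```

```bash
python3 - <<'E'
from h import *
n="side";p,d=vision.grab_frame(n);X=cloud(n,d)
c=cv2.resize(p[130:310,190:350],(533,600),interpolation=cv2.INTER_CUBIC);cv2.imwrite("pics/lift.png",c)
s=manip.state();print(s["tool_pos"],s["gripper_width"])
go([.43,.05,.145]); go([.4515,-.1755,.145])
E
```

```text
[0.4853 0.2645 0.1369] 0.3569689907140566
row [ -12.1 -221.2   -8.     0.     0.     0. ]
row [-100.7 -429.7   -8.     0.     0.     0. ]
```

View pics/lift.png

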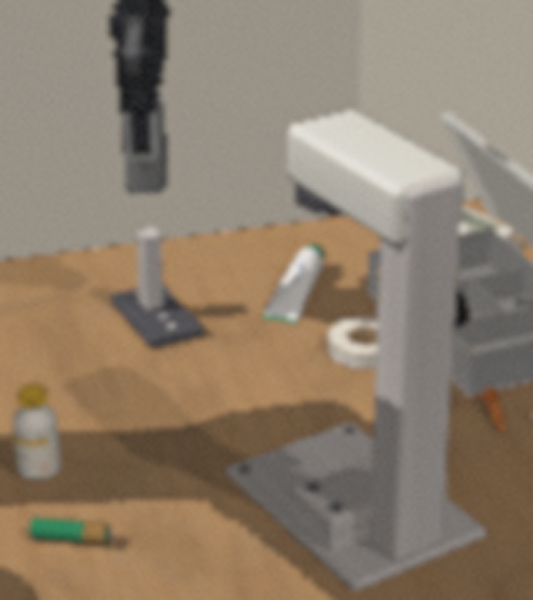

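The cap (145,150) is in the hand, and the bare post (150,265) still stands on its foot. Carrying the cap to the mat.

>>> {"method": "play_rows", "body": {"steps": [[[-12, -221, -8, 0, 0, 0], [-12, -221, -8, 0, 0, 0], [-12, -221, -8, 0, 0, 0], [-12, -221, -8, 0, 0, 0], [-12, -221, -8, 0, 0, 0], [-50, -310, -8, 0, 0, 0], [-80, -380, -8, 0, 0, 0], [-101, -430, -8, 0, 0, 0], [-101, -430, -8, 0, 0, 0], [-101, -430, -8, 0, 0, 0], [-101, -430, -8, 0, 0, 0], [-101, -430, -8, 0, 0, 0]]]}}

```text
time: 4.5
tool_pos: [0.4515, -0.1804, 0.1445]
tool_rot: [-0.001, 0.156, 0.988, -0.001]
contact_force: [0.1, 0.3, -0.3]
gripper_width: 0.351
grasp_force: 59.6
```

```bash
python3 - <<'E'
from h import *
s=manip.state();print(s["tool_pos"],s["joint_pos"])
go([.4515,-.1755,.034])
E
```

```text
[ 0.4515 -0.1804  0.1445] [-0.5323 -0.2176  2.0152 -0.0019  1.3445 -1.7901]
row [  1.4   4.9 110.5   0.    0.    0. ]
```

>>> {"method": "play_rows", "body": {"steps": [[[0, 0, 25, 0, 0, 0], [0, 0, 50, 0, 0, 0], [0, 0, 75, 0, 0, 0], [0, 0, 92, 0, 0, 0], [0, 0, 100, 0, 0, 0], [0, 0, 105, 0, 0, 0], [0, 0, 109, 0, 0, 0], [0, 0, 109, 0, 0, 0], [0, 0, 109, 0, 0, 0]]]}}

```text
time: 5.25
tool_pos: [0.4527, -0.176, 0.0372]
tool_rot: [0.001, 0.153, 0.988, -0.0]
contact_force: [0.8, -0.6, 0.1]
gripper_width: 0.354
grasp_force: 59.6
```

>>> {"method": "play_rows", "body": {"steps": [[[0, 0, 1.5, 0, 0, 0], [0, 0, 3, 0, 0, 0], [0, 0, 3, 0, 0, 0], [0, 0, 3, 0, 0, 0]]]}}

```text
time: 5.58
tool_pos: [0.4522, -0.1758, 0.0336]
tool_rot: [0.0, 0.153, 0.988, -0.0]
contact_force: [-0.4, -0.3, -0.3]
gripper_width: 0.353
grasp_force: 59.6
```

>>> {"method": "play_rows", "body": {"steps": [[[0, 0, 1, 0, 0, 0], [0, 0, 2, 0, 0, 0], [0, 0, 2, 0, 0, 0]]]}}

```text
time: 5.83
tool_pos: [0.4526, -0.1759, 0.0333]
tool_rot: [-0.0, 0.153, 0.988, 0.0]
contact_force: [-5.7, 2.7, 11.6]
gripper_width: 0.353
grasp_force: 61.0
```

Contact made. Release and rise, then relocate the carrier.

>>> {"method": "play_rows", "body": {"steps": [[[0, 0, 0, 0, 0, 0], [0, 0, 0, 0, 0, 0], [0, 0, 0, 0, 0, 0], [0, 0, 0, 0, 0, 0], [0, 0, 0, 0, 0, 0], [0, 0, 0, 0, 0, 0], [0, 0, -30, 0, 0, 0], [0, 0, -60, 0, 0, 0], [0, 0, -90, 0, 0, 0], [0, 0, -120, 0, 0, 0], [0, 0, -120, 0, 0, 0]]], "claw": 1}}

```text
time: 6.75
tool_pos: [0.4556, -0.1778, 0.1587]
tool_rot: [0.006, 0.153, 0.988, -0.002]
contact_force: [0.6, -1.5, 0.9]
gripper_width: 0.997
grasp_force: 0.0
```

```bash
python3 - <<'E'
from h import *
P={}
for n in("top","side"):
    p,d=vision.grab_frame(n);X=cloud(n,d);P[n]=(p,d)
    cv2.imwrite(f"pics/{n}2.png",p);np.save(n+"2.npy",d)
    k=(abs(X[...,2]-.068)<.009)&(abs(X[...,0]-.485)<.05)&(abs(X[...,1]-.265)<.05)
    q=X[k]; t=q[q[:,2]>.066]; print(n,"posttop",len(t),t.mean(0) if len(t) else 0, px(n,[.485,.264,.07]))
    k=(abs(X[...,2]-.07)<.006)&(abs(X[...,0]-.4515)<.05)&(abs(X[...,1]+.1755)<.05)
    t=X[k]; print("cap",len(t),t.mean(0) if len(t) else 0)
a=P["top"][0][190:245,165:245]; b=P["side"][0][190:240,200:280]
im=np.vstack([cv2.resize(a,None,fx=5.5,fy=5.5,interpolation=2),cv2.resize(b,None,fx=5.5,fy=5.5,interpolation=2)])
c=cv2.resize(P["side"][0][250:370,225:305],(360,577),interpolation=2)
im=np.hstack([im,c[:im.shape[0]] if c.shape[0]>=im.shape[0] else np.vstack([c,np.zeros((im.shape[0]-c.shape[0],360,3),np.uint8)])])
print(im.shape);cv2.imwrite("pics/m2.png",im); print(manip.state()["tool_pos"])
E
```

```text
top posttop 39 [0.4854 0.2671 0.0697] [186.2759 217.3077]
cap 37 [ 0.4525 -0.1822  0.0685]
side posttop 23 [0.4842 0.2633 0.0704] [234.1562 199.6383]
cap 209 [ 0.4504 -0.1777  0.0698]
(577, 800, 3)
[ 0.4529 -0.1763  0.153 ]
```

View pics/m2.png

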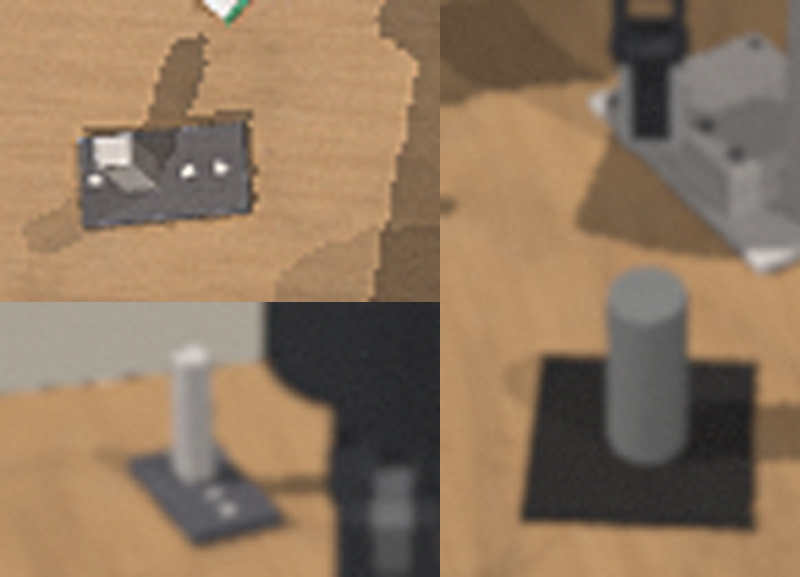

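The cap (647,365) stands upright near the middle of the mat, and the carrier's post top is at (113,151) in the top crop. Next: refine the poses and plan the tilted grasp.

```bash
cat >> h.py <<'E'
from scipy.optimize import least_squares
def fit(model,meas):
    model=np.array(model);meas=np.array(meas)[:,:2]
    f=lambda v:((np.c_[model[:,0]*np.cos(v[2])-model[:,1]*np.sin(v[2]),model[:,0]*np.sin(v[2])+model[:,1]*np.cos(v[2])]+v[:2])-meas).ravel()
    r=least_squares(f,[.5,.1,-1.3]);return np.r_[r.x[:2],np.degrees(r.x[2])],np.abs(r.fun).max()
E
python3 - <<'E'
from h import *
c=lambda a,s,o:(np.array(a)+.5)/s-.5+o
a=c([(85,228),(252,212),(246,122),(80,138)],5.5,[165,190])
b=c([(196,545-302),(286,520-302),(130,463-302)],5.5,[200,190])
F=np.array([(-.03,-.022),(.05,-.022),(.05,.022),(-.03,.022)])
print("carrier",fit(F,ray("top",a,.008)),fit(F[[1,2,0]],ray("side",b,.008)))
S=np.array([(-.05,.05),(-.05,-.05),(.095,-.05),(.095,.05)])
print("stand",fit(S[:3],ray("top",c([(360,102),(388,232),(580,190)],3.63636,[170,165]),.006)),
 fit(S[[1,0,2,3]],ray("side",c([(135,280),(250,237),(250,388),(372,340)],400/130,[215,180]),.006)))
T=tool(-79,40)[0]
g=np.array([.4848,.2652,.045]); tcp=g+.019*T.as_matrix()[:,2]; print(tcp)
go([.40,.05,.26],T); go(tcp-.11*T.as_matrix()[:,2],T)
E
```

```text
carrier (array([  0.4854,   0.2657, -79.4889]), np.float64(0.00033676388019898695)) (array([  0.4855,   0.2583, -80.3783]), np.float64(0.0022647453291860242))
stand (array([  0.549 ,   0.0084, -72.9091]), np.float64(0.0019802477183165773)) (array([  0.5473,   0.0046, -74.4222]), np.float64(0.0015853106070056883))
[0.4871 0.2532 0.0304]
row [ 118.5  199.6 -107.6   21.5  -35.8   58.8]
row [131.1 481.9  37.4  21.5 -35.8  58.8]
```

>>> {"method": "play_rows", "body": {"steps": [[[30, 40, -60, 2, -3, 5], [118, 200, -108, 21.5, -36, 59], [118, 200, -108, 21.5, -36, 59], [118, 200, -108, 21.5, -36, 59], [118, 200, -108, 21.5, -36, 59], [118, 200, -108, 21.5, -36, 59], [118, 200, -108, 21.5, -36, 59], [118, 200, -108, 21.5, -36, 59], [118, 200, -108, 21.5, -36, 59], [118, 200, -108, 21.5, -36, 59], [118, 200, -108, 21.5, -36, 59], [118, 200, -108, 21.5, -36, 59]]], "claw": 1}}

```text
time: 7.85
tool_pos: [0.399, 0.0511, 0.2569]
tool_rot: [0.264, 0.599, 0.723, -0.22]
contact_force: [0.5, -0.1, -0.6]
gripper_width: 0.995
grasp_force: 0.0
```

```bash
python3 - <<'E'
from h import *
s=manip.state();print(s["tool_pos"],s["joint_pos"],s["joint_vel"])
T=tool(-79.5,40)[0]
g=np.array([.485,.2645,.045]); tcp=g+.019*T.as_matrix()[:,2]
go(tcp-.11*T.as_matrix()[:,2],T)
E
```

```text
[0.399  0.0511 0.2569] [ 0.3852 -0.4147  2.0884 -0.6858  1.6209  0.217 ] [ 0.2367  0.4176 -0.128  -0.4525  0.3166  1.2158]
row [284.3 124.6 -54.4   0.    0.2   0.2]
```

>>> {"method": "play_rows", "body": {"steps": [[[284, 125, -54, 0, 0, 0], [284, 125, -54, 0, 0, 0], [284, 125, -54, 0, 0, 0], [284, 125, -54, 0, 0, 0], [284, 125, -54, 0, 0, 0], [284, 125, -54, 0, 0, 0], [284, 125, -54, 0, 0, 0], [284, 125, -54, 0, 0, 0], [284, 125, -54, 0, 0, 0], [284, 125, -54, 0, 0, 0], [284, 125, -54, 0, 0, 0]]]}}

```text
time: 8.77
tool_pos: [0.4748, 0.3207, 0.117]
tool_rot: [0.263, 0.599, 0.724, -0.22]
contact_force: [-0.1, 0.4, 0.2]
gripper_width: 1.003
grasp_force: 0.0
```

```bash
python3 - <<'E'
from h import *
T=tool(-79.5,40)[0]
p,d=vision.grab_frame("side");s=manip.state();print(s["tool_pos"],s["joint_pos"],np.degrees((rot(s["tool_rot"]).inv()*T).as_rotvec()))
g=np.array([.485,.2645,.045]); tcp=g+.019*T.as_matrix()[:,2]
cv2.imwrite("pics/pre.png",cv2.resize(p[100:260,180:340],(600,600),interpolation=2))
go(tcp,T)
E
```

```text
[0.4751 0.3207 0.1178] [ 0.7328  0.3069  1.6394 -0.5823  1.6012  0.6496] [0.1093 0.0516 0.2432]
row [  3.2  -0.7 111.4   0.1   0.1   0.2]
```

View pics/pre.png

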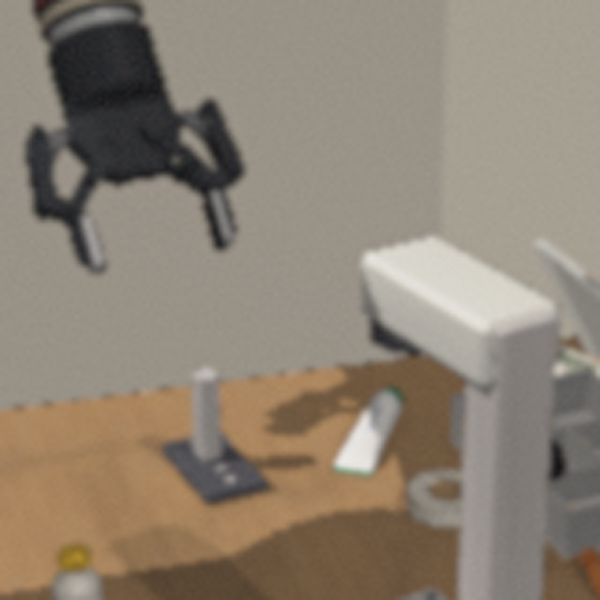

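The tilted fingers at (90,245) and (222,220) straddle the line to the post at (205,415). Advancing and closing.

>>> {"method": "play_rows", "body": {"steps": [[[1, 0, 30, 0, 0, 0], [2, 0, 60, 0, 0, 0], [3, 0, 90, 0, 0, 0], [3, 0, 111, 0, 0, 0], [3, 0, 111, 0, 0, 0], [3, 0, 111, 0, 0, 0], [3, 0, 111, 0, 0, 0]]], "claw": 1}}

```text
time: 9.4
tool_pos: [0.4892, 0.2545, 0.033]
tool_rot: [0.264, 0.6, 0.724, -0.217]
contact_force: [-0.4, 0.5, 0.4]
gripper_width: 1.002
grasp_force: 0.0
```

>>> {"method": "play_rows", "body": {"steps": [[[0, 0, 0, 0, 0, 0], [0, 0, 0, 0, 0, 0], [0, 0, 0, 0, 0, 0], [0, 0, 0, 0, 0, 0], [0, 0, 0, 0, 0, 0], [0, 0, 0, 0, 0, 0], [0, 0, 0, 0, 0, 0], [0, 0, 0, 0, 0, 0], [0, 0, 0, 0, 0, 0], [0, 0, 0, 0, 0, 0], [0, 0, 0, 0, 0, 0]]], "claw": -1}}

```text
time: 10.32
tool_pos: [0.4886, 0.2542, 0.0313]
tool_rot: [0.263, 0.599, 0.724, -0.218]
contact_force: [-1.0, 2.8, 2.6]
gripper_width: 0.155
grasp_force: 58.8
```

```bash
python3 - <<'E'
from h import *
T=tool(-79.5,40)[0]
s=manip.state();print(s["tool_pos"],s["joint_pos"],np.degrees((rot(s["tool_rot"]).inv()*T).as_rotvec()),s["contact_force"],s["gripper_width"],s["grasp_force"])
t=s["tool_pos"];print("grasp",t-.019*rot(s["tool_rot"]).as_matrix()[:,2])
go(t+[0,0,.06],None)
E
```

```text
[0.4886 0.2542 0.0313] [ 0.6393  0.3494  1.7562 -0.6249  1.4205  0.671 ] [ 0.2032 -0.0168  0.2268] [-0.992   2.7514  2.5704] 0.15461522088192783 58.8086861371994
grasp [0.4863 0.2662 0.0459]
row [-38.6   0.  -46.    0.    0.    0. ]
```

>>> {"method": "play_rows", "body": {"steps": [[[-8, 0, -9, 0, 0, 0], [-20, 0, -23, 0, 0, 0], [-32, 0, -38, 0, 0, 0], [-39, 0, -46, 0, 0, 0], [-39, 0, -46, 0, 0, 0], [-39, 0, -46, 0, 0, 0]]]}}

```text
time: 10.82
tool_pos: [0.4885, 0.2536, 0.0917]
tool_rot: [0.263, 0.599, 0.724, -0.218]
contact_force: [-1.3, -0.9, -2.6]
gripper_width: 0.154
grasp_force: 58.5
```

```bash
cat >> h.py <<'E'
ST=np.array([.548,.0065]);SY=-73.4
# carrier at the grasp, seen from the tool
T0=R.from_quat([.599,.724,-.218,.263]); p0=np.array([.4886,.2542,.0313]); 
cy=T0.as_matrix()[:,1]; CY=np.degrees(np.arctan2(-cy[0],cy[1])); C0=R.from_euler("z",CY,degrees=True)
o0=np.array([.486,.2648,0])
def tcp_for(x,y,z,dyaw=0):
    Cn=R.from_euler("z",SY+dyaw,degrees=True); o=np.r_[ST,0]+R.from_euler("z",SY,degrees=True).apply([x,y,z])
    return o+(Cn*C0.inv()).apply(p0-o0), Cn*C0.inv()*T0
E
python3 - <<'E'
from h import *
print(CY); s=manip.state();print(s["tool_pos"],s["gripper_width"])
for x,z in((-.055,.05),(-.05,.03)):
    t=tcp_for(x,0,z);print(t[0]);go(*t)
E
```

```text
-79.21747163780539
[0.4885 0.2536 0.0917] 0.15360668239886394
[0.5359 0.0489 0.0813]
row [-154.3    8.4  142.8   -3.7   -0.    -4.5]
[0.5374 0.0441 0.0613]
row [-145.2    8.9  161.3   -3.7   -0.    -4.5]
```

>>> {"method": "play_rows", "body": {"steps": [[[-20, 1, 18, 0, 0, 0], [-43, 2, 40, -1, 0, -1], [-66, 4, 62, -2, 0, -2], [-90, 5, 84, -3, 0, -3], [-112, 6, 105, -3.7, 0, -4.5], [-134, 7, 125, -3.7, 0, -4.5], [-154, 8, 143, -3.7, 0, -4.5], [-154, 8, 143, -3.7, 0, -4.5], [-154, 8, 143, -3.7, 0, -4.5], [-154, 8, 143, -3.7, 0, -4.5]]]}}

```text
time: 11.65
tool_pos: [0.5347, 0.0488, 0.0796]
tool_rot: [0.273, 0.561, 0.754, -0.206]
contact_force: [0.2, -0.2, -0.9]
gripper_width: 0.156
grasp_force: 58.9
```

```bash
python3 - <<'E'
from h import *
im=[]
for n,r in(("top",(180,240,245,345)),("side",(215,305,245,345))):
    p,d=vision.grab_frame(n);np.save(n+"3.npy",d);cv2.imwrite(f"pics/{n}3.png",p)
    im.append(cv2.resize(p[r[0]:r[1],r[2]:r[3]],None,fx=4,fy=4,interpolation=2))
print([i.shape for i in im])
h=np.zeros((360,800,3),np.uint8);h[:240,:400]=im[0];h[:360,400:]=im[1];cv2.imwrite("pics/st.png",h)
s=manip.state();print(s["tool_pos"],s["joint_pos"],s["contact_force"])
R0=R.from_euler("z",SY,degrees=True)
go(*tcp_for(-.055,0,.05))
E
```

```text
[(240, 400, 3), (360, 400, 3)]
[0.5352 0.0497 0.0802] [ 0.2899  0.0758  1.9796 -0.7581  1.2068  0.3236] [ 0.273  -0.1933 -0.8947]
row [-1.4  0.5 -0.2 -0.   0.   0.1]
```

View pics/st.png

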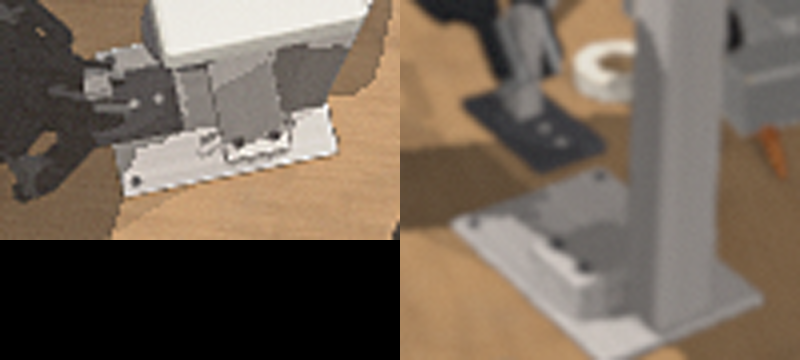

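The carrier's foot tip hangs at (177..184, 66..133) in the top crop, just before the pocket, with the stand corners at (124,195) and (339,150). Checking the relative pose.

```bash
python3 - <<'E'
from h import *
c=lambda a,o:(np.array(a)+.5)/4-.5+o
S=np.array([(-.05,.05),(-.05,-.05),(.095,-.05),(.095,.05)])
F=np.array([(-.03,-.022),(.05,-.022),(.05,.022),(-.03,.022)])
ot,os=[245,180],[245,215]
st=fit(S[1:3],ray("top",c([(124,195),(339,150)],ot),.006)); ss=fit(S[[1,0,3]],ray("side",c([(52,222),(200,168),(362,298)],os),.006))
ft=fit(F[[1,2]],ray("top",c([(184,133),(177,66)],ot),.058)); fs=fit(F[[0,1,2]],ray("side",c([(65,100),(145,163),(205,147)],os),.058))
for a,b in((st,ft),(ss,fs)):
    print(a,b, R.from_euler("z",-a[0][2],degrees=True).apply(np.r_[b[0][:2]-a[0][:2],0])*1e3, b[0][2]-a[0][2])
    print("  rel. using mean stand:",R.from_euler("z",-SY,degrees=True).apply(np.r_[b[0][:2]-a[0][:2],0])*1e3)
# column/block edges by depth: block top plane, lamp rectangle in the new frames
for n in("top","side"):
    X=cloud(n,np.load(n+"3.npy"));L=R.from_euler("z",-SY,degrees=True).apply((X-np.r_[ST,0]).reshape(-1,3)).reshape(X.shape)
    for nm,k in(("lamp",(abs(L[...,2]-.253)<.005)&(abs(L[...,0]-.03)<.08)&(abs(L[...,1])<.05)),("block",(abs(L[...,2]-.029)<.003)&(L[...,0]>.0)&(L[...,0]<.075)&(abs(L[...,1])<.06)),
      ("foot",(abs(L[...,2]-.058)<.003)&(L[...,0]>-.1)&(L[...,0]<.02)&(abs(L[...,1])<.035)),("base",(abs(L[...,2]-.006)<.002)&(L[...,0]>-.07)&(L[...,0]<.11)&(abs(L[...,1])<.07))):
        q=L[k]*1e3; print(n,nm,len(q),np.percentile(q[:,:2],[1,99],axis=0).ravel().round(1),np.median(q[:,2]))
E
```

```text
(array([  0.5492,   0.0094, -73.1898]), np.float64(0.00016523720377657064)) (array([  0.5329,   0.0604, -79.6868]), np.float64(0.00021718428092887265)) [-53.4955  -0.7996   0.    ] -6.497040298074637
  rel. using mean stand: [-53.4922  -0.9959   0.    ]
(array([  0.546 ,   0.0064, -73.7894]), np.float64(0.000986727439684476)) (array([  0.532 ,   0.0563, -75.9485]), np.float64(0.0038367112524075875)) [-51.8319   0.4874   0.    ] -2.1591670893752024
  rel. using mean stand: [-51.8274   0.8396   0.    ]
top lamp 1195 [-23.1 -23.3  86.4  23.7] 252.21721437381672
top block 357 [ 17.2 -42.6  58.7  22.2] 28.602917606915803
top foot 186 [-80.5 -22.   -9.1  20.4] 56.63603678090473
top base 500 [-52.9 -55.   91.   49.7] 5.752602546857943
side lamp 706 [-18.3 -26.6  89.2  20.6] 253.12321843830168
side block 280 [ 18.3 -46.   69.3   9. ] 29.275453696002764
side foot 354 [-86.3 -25.   -6.1  19. ] 57.343482600124005
side base 864 [-51.9 -52.   93.6  46.9] 6.373410331837748
```

```bash
python3 - <<'E'
from h import *
for n in("top","side"):
    X=cloud(n,np.load(n+"3.npy"));L=R.from_euler("z",-SY,degrees=True).apply((X-np.r_[ST,0]).reshape(-1,3)).reshape(X.shape)*1e3
    k=(abs(L[...,2]-57.5)<5)&(L[...,0]>-100)&(L[...,0]<20)&(abs(L[...,1])<35)
    q=L[k]
    A=np.c_[q[:,:2],np.ones(len(q))];w=np.linalg.lstsq(A,q[:,2],rcond=None)[0];print(n,"tilt deg",np.degrees(w[:2]),len(q))
    # front edge (max x per y bin), lower edge (min y per x bin)
    e=[(y,q[abs(q[:,1]-y)<2,0].max()) for y in range(-16,17,4) if (abs(q[:,1]-y)<2).sum()>3]
    f=[(x,q[abs(q[:,0]-x)<2,1].min()) for x in range(-60,-8,4) if (abs(q[:,0]-x)<2).sum()>3]
    print("front",np.round(e,1).tolist());print("low",np.round(f,1).tolist())
    for g in(e,f):
        g=np.array(g); print(np.degrees(np.arctan(np.polyfit(g[:,0],g[:,1],1)[0])))
a=cv2.resize(cv2.imread("pics/top3.png")[180:230,255:335],(800,500),interpolation=2);cv2.imwrite("pics/st2.png",a)
E
```

```text
top tilt deg [-0.3964 -0.7921] 268
front [[-16.0, -8.4], [-12.0, -9.5], [-8.0, -8.9], [-4.0, -8.3], [0.0, -9.8], [4.0, -8.5], [8.0, -7.9], [12.0, -10.0], [16.0, -8.8]]
low [[-60.0, -21.7], [-56.0, -21.3], [-52.0, -22.3], [-48.0, -20.9], [-44.0, -21.4], [-40.0, -19.7], [-36.0, -22.2], [-32.0, -21.7], [-28.0, -22.2], [-24.0, -22.6], [-20.0, -20.8], [-16.0, -21.9], [-12.0, -21.3]]
-0.2751541953076055
-0.2835667599050918
side tilt deg [-0.5875  1.0646] 392
front [[-16.0, -5.2], [-12.0, -7.4], [-8.0, -3.8], [-4.0, -6.3], [0.0, -6.1], [4.0, -6.8], [8.0, -6.7], [12.0, -6.1], [16.0, -7.5]]
low [[-60.0, -25.0], [-56.0, -24.7], [-52.0, -25.7], [-48.0, -21.8], [-44.0, -24.2], [-40.0, -21.4], [-36.0, -24.9], [-32.0, -24.1], [-28.0, -24.9], [-24.0, -24.2], [-20.0, -23.8], [-16.0, -24.2], [-12.0, -23.5]]
-2.7396473625530997
0.5769898013212342
```

View pics/st2.png

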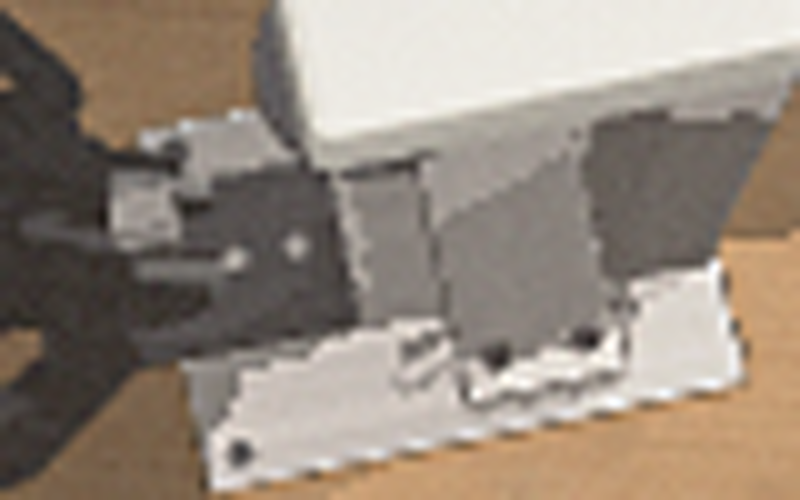

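The foot is level and in line with the stand (under 1°), with y about 0 and x about −55 mm as planned. Lowering onto the base at x ≈ −49.

```bash
python3 - <<'E'
from h import *
for x,z in((-.049,.012),(-.049,.006),(-.02,.0065),(0,.0065)): go(*tcp_for(x,0,z))
E
```

```text
row [18.4  0.6 32.7 -0.   0.   0.1]
row [22.3  0.6 37.3 -0.   0.   0.1]
row [-0.3  0.6 55.6 -0.   0.   0.1]
row [-15.6   0.5  68.4  -0.    0.    0.1]
```

>>> {"method": "play_rows", "body": {"steps": [[[4, 0.2, 8, 0, 0, 0], [9, 0.4, 16, 0, 0, 0], [14, 0.5, 25, 0, 0, 0], [18.5, 0.5, 32.7, 0, 0, 0], [20, 0.5, 34.6, 0, 0, 0], [21.3, 0.5, 36.1, 0, 0, 0], [21.3, 0.5, 36.1, 0, 0, 0], [21.3, 0.5, 36.1, 0, 0, 0]]]}}

```text
time: 12.42
tool_pos: [0.5382, 0.0425, 0.0397]
tool_rot: [0.274, 0.561, 0.754, -0.205]
contact_force: [0.4, 0.7, -1.5]
gripper_width: 0.153
grasp_force: 59.0
```

```bash
python3 - <<'E'
from h import *
s=manip.state();print(s["tool_pos"],s["contact_force"],s["joint_pos"],tcp_for(-.049,0,.006)[0])
go(*tcp_for(-.049,0,.006));go(*tcp_for(0,0,.006))
E
```

```text
[0.5382 0.0425 0.0397] [ 0.4442  0.6776 -1.486 ] [ 0.2754  0.1461  1.9869 -0.7849  1.1422  0.3743] [0.5377 0.0432 0.0373]
row [ 2.1 -0.3  1.3 -0.   0.1  0. ]
row [-35.4  -0.3  32.8  -0.    0.1   0. ]
```

>>> {"method": "play_rows", "body": {"steps": [[[0.7, 0, 0.8, 0, 0, 0], [1.3, 0, 1.5, 0, 0, 0], [1.9, 0, 2.3, 0, 0, 0], [1.9, 0, 2.3, 0, 0, 0], [1.9, 0, 2.3, 0, 0, 0]]]}}

```text
time: 12.83
tool_pos: [0.5384, 0.0426, 0.0373]
tool_rot: [0.274, 0.561, 0.753, -0.205]
contact_force: [-1.4, 1.6, 2.2]
gripper_width: 0.153
grasp_force: 59.5
```

Light contact with the base. Sliding in.

>>> {"method": "play_rows", "body": {"steps": [[[-2.3, 0, 1.9, 0, 0, 0], [-4.6, 0, 3.9, 0, 0, 0], [-6.9, 0, 5.8, 0, 0, 0], [-9.2, 0, 7.7, 0, 0, 0], [-11.5, 0, 9.7, 0, 0, 0], [-13.8, 0, 11.6, 0, 0, 0], [-16.1, 0, 13.5, 0, 0, 0], [-18.4, 0, 15.5, 0, 0, 0], [-20.7, 0, 17.4, 0, 0, 0], [-20.7, 0, 17.4, 0, 0, 0], [-20.7, 0, 17.4, 0, 0, 0]]]}}

```text
time: 13.75
tool_pos: [0.5466, 0.016, 0.0373]
tool_rot: [0.275, 0.561, 0.753, -0.205]
contact_force: [2.1, 0.6, 3.2]
gripper_width: 0.154
grasp_force: 59.7
```

```bash
python3 - <<'E'
from h import *
s=manip.state();print(s["tool_pos"],s["contact_force"],s["ft_torque"],s["joint_pos"])
R0=R.from_euler("z",-SY,degrees=True); print(R0.apply(s["tool_pos"]-tcp_for(0,0,.006)[0])*1e3,R0.apply(s["contact_force"]))
E
```

```text
[0.5466 0.016  0.0373] [2.094  0.5579 3.1788] [-0.0647 -0.2225  0.1684] [ 0.2231  0.1455  1.9932 -0.8016  1.1063  0.3457]
[-20.407    0.8167   0.019 ] [0.0636 2.1661 3.1788]
```

>>> {"method": "play_rows", "body": {"steps": [[[-2.3, 0, 1.9, 0, 0, 0], [-4.6, 0, 3.9, 0, 0, 0], [-6.9, 0, 5.8, 0, 0, 0], [-9.2, 0, 7.7, 0, 0, 0], [-11.5, 0, 9.7, 0, 0, 0], [-12.2, 0, 10.3, 0, 0, 0], [-12.2, 0, 10.3, 0, 0, 0]]]}}

```text
time: 14.33
tool_pos: [0.551, 0.0014, 0.0373]
tool_rot: [0.274, 0.561, 0.754, -0.204]
contact_force: [-0.7, 3.6, 6.0]
gripper_width: 0.154
grasp_force: 60.3
```

>>> {"method": "play_rows", "body": {"steps": [[[-1.2, 0, 1, 0, 0, 0], [-2.3, 0, 1.9, 0, 0, 0], [-3.1, 0, 2.6, 0, 0, 0], [-3.1, 0, 2.6, 0, 0, 0], [-3.1, 0, 2.6, 0, 0, 0]]]}}

```text
time: 14.75
tool_pos: [0.5521, -0.0023, 0.0373]
tool_rot: [0.274, 0.561, 0.754, -0.204]
contact_force: [-1.1, 4.4, 7.3]
gripper_width: 0.156
grasp_force: 60.5
```

```bash
python3 - <<'E'
from h import *
s=manip.state()
R0=R.from_euler("z",-SY,degrees=True); print(R0.apply(s["tool_pos"]-tcp_for(0,0,.006)[0])*1e3,R0.apply(s["contact_force"]))
E
```

```text
[-1.2839  0.8897  0.0034] [-4.5763  0.1658  7.2934]
```

>>> {"method": "play_rows", "body": {"steps": [[[-0.8, 0, 0.6, 0, 0, 0], [-1.6, 0, 1.2, 0, 0, 0], [-2.4, 0, 1.8, 0, 0, 0], [-2.4, 0, 1.8, 0, 0, 0], [-2.4, 0, 1.8, 0, 0, 0]]]}}

```text
time: 15.17
tool_pos: [0.5524, -0.0033, 0.0374]
tool_rot: [0.273, 0.562, 0.754, -0.203]
contact_force: [-8.1, 15.6, 13.6]
gripper_width: 0.152
grasp_force: 62.2
```

```bash
python3 - <<'E'
from h import *
s=manip.state()
R0=R.from_euler("z",-SY,degrees=True); print(R0.apply(s["tool_pos"]-tcp_for(0,0,.006)[0])*1e3,R0.apply(s["contact_force"]))
E
```

```text
[-0.2108  0.8635  0.0935] [-17.2482  -3.3357  13.5821]
```

The stop is reached: −17 N along the slide at x ≈ −0.2 mm. I'll relax the push slightly, open, and withdraw along the tool.

>>> {"method": "play_rows", "body": {"steps": [[[0.7, 0, -1.2, 0, 0, 0], [0.7, 0, -1.2, 0, 0, 0]]]}}

```text
time: 15.33
tool_pos: [0.5522, -0.0033, 0.0373]
tool_rot: [0.274, 0.561, 0.754, -0.204]
contact_force: [-1.9, 8.4, 6.7]
gripper_width: 0.15
grasp_force: 60.8
```

>>> {"method": "play_rows", "body": {"steps": [[[0, 0, 0, 0, 0, 0], [0, 0, 0, 0, 0, 0], [0, 0, 0, 0, 0, 0], [0, 0, 0, 0, 0, 0], [0, 0, 0, 0, 0, 0], [0, 0, 0, 0, 0, 0], [0, 0, 0, 0, 0, 0]]], "claw": 1}}

```text
time: 15.92
tool_pos: [0.5518, -0.0045, 0.037]
tool_rot: [0.274, 0.561, 0.754, -0.205]
contact_force: [-0.1, 0.5, -0.1]
gripper_width: 0.997
grasp_force: 0.0
```

>>> {"method": "play_rows", "body": {"steps": [[[0, 0, -15, 0, 0, 0], [0, 0, -35, 0, 0, 0], [0, 0, -65, 0, 0, 0], [0, 0, -95, 0, 0, 0], [0, 0, -125, 0, 0, 0], [0, 0, -155, 0, 0, 0], [0, 0, -185, 0, 0, 0], [0, 0, -200, 0, 0, 0], [0, 0, -200, 0, 0, 0]]]}}

```text
time: 16.67
tool_pos: [0.517, 0.1213, 0.1942]
tool_rot: [0.276, 0.561, 0.754, -0.202]
contact_force: [1.5, 0.7, 0.8]
gripper_width: 0.999
grasp_force: 0.0
```

```bash
python3 - <<'E'
from h import *
for n in("top","side"):
    p,d=vision.grab_frame(n);X=cloud(n,d)
    L=R.from_euler("z",-SY,degrees=True).apply((X-np.r_[ST,0]).reshape(-1,3)).reshape(X.shape)*1e3
    for nm,k in(("posttop",(abs(L[...,2]-76)<3)&(abs(L[...,0])<25)&(abs(L[...,1])<25)),("blk",(abs(L[...,2]-29)<3)&(L[...,0]>5)&(L[...,0]<60)&(abs(L[...,1])<50)),("foot",(abs(L[...,2]-14)<2.5)&(L[...,0]>-45)&(L[...,0]<15)&(abs(L[...,1])<30))):
        q=L[k]; print(n,nm,len(q),q.mean(0) if len(q) else 0,np.percentile(q[:,:2],[2,98],axis=0).ravel() if len(q) else 0)
cv2.imwrite("pics/fin.png",cv2.resize(p[200:370,220:360],(494,600),interpolation=2))
E
```

```text
top posttop 33 [-3.477   1.2113 75.5697] [-10.5963  -4.7162   4.2032   7.9942]
top blk 353 [37.738  -9.9024 28.7805] [ 17.5438 -41.2101  57.9247  21.7864]
top foot 186 [-11.0278  -2.1508  13.9324] [-32.3164 -22.272   14.2651  22.7102]
side posttop 37 [-0.5118 -1.5296 76.1363] [-8.8209 -8.5161  8.0615  5.391 ]
side blk 276 [ 37.0277 -22.8666  29.4153] [  6.0283 -45.6617  58.8352   6.5527]
side foot 96 [-16.2949  -9.6436  14.2658] [-31.3596 -22.49    -0.8139  20.295 ]
```

View pics/fin.png

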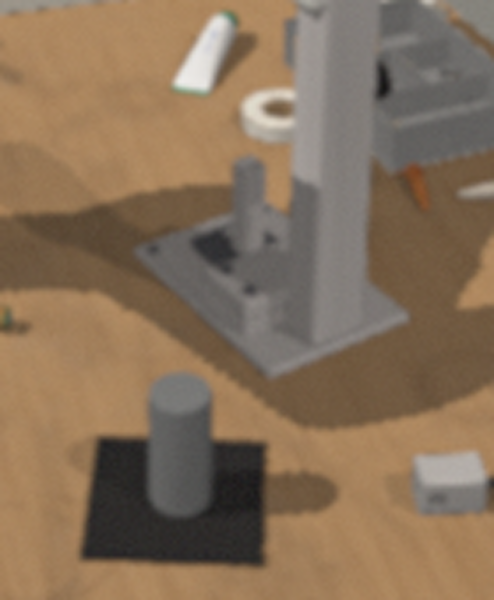

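The carrier's post (248,205) is seated in the pocket and the cap (180,445) stands upright on the mat. Corrected for each camera's offset, the post is about 0 to 1 mm from home, which agrees with the force I felt at the stop. Handing in.

```bash
python3 -c "
from plant import order
print(order.job_done())"
```

```text
the job is handed in; nothing more can be done
None
```

I handed the job in at about 17 s of robot time, but the hand-in gave no verdict; by my last check, the cap stands upright on the mat, the carrier is home against the stop to within about 1 mm, the hand is clear, and I saw no contact with the lamp head or any bystander.

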